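Close the waffle iron and click its knob on

ROBOT

A 6-joint arm with a two-finger parallel gripper is mounted at the origin on a cart in front of the work surface, level with it; the furniture and walls round the work are solid. World frame = base frame: x ahead of the robot, y to its left, z up, the work surface at z = 0. Lengths are in m, angles in rad, forces in N, time in s.
With the tool pointing down it reaches from about 0.35 to 0.925 m from the base axis. Payload 6.4 kg.
Tool frame: the origin (TCP) lies at the very end of the fingers, on their centre line; the grasp point (between the pads) lies arm.pinch_z behind it (arm.pinch_z is the distance from the TCP to the grasp point, in m); z points along the fingers, y is the line along which they close (so a half turn about z gives the same grasp; the last joint's range is limited). The gripper opens to 85 mm and grips with 20 to 120 N. Pads are 22 mm wide; open, the fingers measure 114 mm over their backs; the gripper's body (76 mm by 85 mm) begins 54 mm behind the grasp point. The pads swing forward as they close: fully open they stand 13 mm farther back than shut.
Start: joints at [0.971, 0.245, 1.558, -0, 1.339, -0.174], TCP at [0.268, 0.592, 0.231] pointing down, gripper open.
Joint ranges: [-3.13, 3.13], [-1.02, 2.26], [0.13, 2.54], [-0.95, 4.09], [0.21, 2.88], [-2.74, 2.74]. Speed limits (rad/s): [2.57, 2.57, 3.14, 3.14, 3.14, 3.14].

INTERFACE

Orientations are given as a unit quaternion [x, y, z, w].
In Python, from cell import arm gives the robot as it stands. The module is installed in compiled form; this text tells all that it offers.
- The arm moves only by the tool jog_arm, never from a script. Its argument "plan" is a list of rows, each an object of numbers: "x", "y", "z": the shift along the world's x, y, z as a fraction of full scale; "ax", "ay", "az": the turn, a rotation vector about the world's x, y, z as a fraction of full scale; "fingers": the opening, from 0 (shut) to 1 (fully open). In form: [{"x": .., "y": .., "z": .., "ax": .., "ay": .., "az": .., "fingers": ..}, ...]. A call has 1 to 10 rows; each row is the pose to reach, as a shift and turn from the pose commanded when the call began; what a row does not reach only later rows make up. Full scale, the value 1, is 0.08 m for a shift and 60 degrees for a turn. A row lasts 1/8 s, in which the tool goes at most 62.5 mm and 10.7 degrees, less where a joint would pass 70% of its speed; a pose out of reach is approached as far as the arm can. A call with a number of a shift or a turn outside -1 to 1 is refused whole. A call with a gripper value outside its range is refused whole. The fingers move at their own pace and stop on an object; the grip force is fixed at half the most. Time passes only in rows, so rows that repeat a pose let the fingers close. It gives the time, the measured TCP pose, the force, the opening and the grip force at its end, in the units of the state.
- arm.observe(): the state, without advancing time (a new reading comes with each control period).
- arm.read_camera(name): name is "scene" or "top" or "wrist"; returns (picture, depth): 384x512x3 uint8, blue, green, red; 384x512 float32, m along the optical axis (not along the pixel's ray), 0 where there is no reading.
- arm.get_calibration(name): a dict with "mtx" (3x3 intrinsics, pixels), "k1" (the pictures are not rectified: a ray, as slopes to the right and down, at radius r is drawn at 1 + k1 r^2 times it, then the intrinsics apply), "R" (3x3) and "t" (3): a world point X has camera coordinates R X + t; the wrist camera has in their place "mount" (4x4, takes a point from camera to tool coordinates, whose origin is the TCP and whose axes are the flange's). Camera axes: x right, y down, z forward; pixel columns grow to the right and rows downward; lengths in m; the calibration is good to about 2 mm. A picture is of the moment at which its call begins: read the wrist's pose just before it. get_calibration takes no time and is no camera call.
- arm.hand_in(): hands the job in; it is judged then, once.
The state is a dict: "time_s": time; "joints": joint angles; "joint_velocities": joint speeds; "effort": joint torques, N m; "tool_pos": TCP position; "orientation": TCP orientation; "force": force on the tool from outside, world axes, zero at the start; "torque": the same for the moment, N m; "gripper_width": finger opening in m; "finger_force": force on a finger pad.
Only numpy, scipy, OpenCV 4.12 (cv2) and the standard library are available. Lean on these libraries where they do the work, as an engineer would, in place of code of your own. Each camera call takes 0.05 s, during which the arm holds its last target. There are 200 camera calls.

TASK

Close the waffle iron: lower its lid until it is fully shut, edge to edge on the lower half. Then turn the knob on its control box clockwise until it clicks past its detent into the on position, where it stays. Leave the mug and the milk jug where they stand.

Things in the scene. Friction and masses are not known exactly. Their poses are not given: they have to be found in the camera images.
- iron: Round waffle iron, fixed: black lower shell 200 mm across, rim 40 mm high; origin at the centre of its underside, +x to its rear hinge (axis along y, at x = 112 mm, 40.5 mm high), z up. Beside it, centred at x = -30, y = -152 mm, its control box (116 x 92 mm, 77 mm high) carries the knob on top. Shut, the lid's steel top is 75 mm high.
- lid (a joint): Angle of the lid (steel upper shell, 200 mm across, 34 mm thick, hinged at the rear): 0 = shut with the two rims together, grows as it opens upward, at most 1.3. A stiff damped hinge: it stays where it is left, about 4 N on the handle moves it.
- lid_handle (a point): Centre of the lid's handle at its free edge: a black round bar 24 mm thick, 114 mm long, parallel to the hinge and 245 mm from it (12 mm above hinge level when shut), held by two 12 mm rods 64 mm apart. Axes turn with the lid: y along the bar, x towards the hinge.
- lid_hinge (a point): Middle of the lid's hinge axis; y runs along the axis. Axes turn with the lid.
- knob (a joint): Angle of the knob: 0 = off (pointer at the small dot, at the robot's right), grows clockwise seen from above, 0.96 = on (pointer at the raised bar), with a stop at both ends. A spring detent in the middle (0.48) resists with about 0.15 N m and then snaps it to the nearer end.
- knob_grip (a point): Grip point of the knob on its vertical axis: the black bar grip there is 15 mm thick and 64 mm long, along this point's x (the pointer line is at -x); it reaches 15 mm above the point and stands on a round skirt 64 mm across whose top is 24 mm below the point. z up.
- mug: White mug, 94 x 119 x 58 mm with its handle, standing at the front right; origin at the centre of its underside.
- creamer: Small steel milk jug, 58 x 85 x 68 mm, at the front left; origin under it.

How it is judged:
By the outcome, as a careful person would: the job done as asked, in the order asked, and still so for the second after the job is handed in, with the robot touching nothing.
It also fails if it takes over 53 s, if anything falls off the work surface, if the arm or the gripper's body presses on something with over 40 N, if the wrist force passes 120 N, or if a joint passes its speed limit or range.

## Working session

There is one attempt and no reset: what is moved stays moved. The work goes in short steps, Python scripts to look and compute and a tool call to move; the robot and the scene stay as the last step left them, time stands still between calls to the robot, and variables do not carry over. Pictures are saved under pics/ and viewed, at most 10 in all, crops included, and the job is handed in when it is done.

Besides the shell and the picture viewer there is one more tool, called after "Request:" by a JSON object that holds its "method" and its "body", one argument or row to a line. jog_arm: Moves the arm, as the interface text tells. Shift numbers are shares of 0.08 m and turn numbers shares of 60 degrees, none past 1 either way. Its arguments: {"type":"object","properties":{"plan":{"type":"array"}},"required":["plan"]}

```bash
mkdir -p pics; cat > h.py <<'E'
import numpy as np, cv2
from cell import arm
from scipy.spatial.transform import Rotation as Ro
def cloud(name, st=None):
    img,d=arm.read_camera(name); c=arm.get_calibration(name)
    K=np.array(c["mtx"],float);k1=float(c["k1"])
    v,u=np.mgrid[:384,:512]
    pts=np.stack([u,v],-1).reshape(-1,1,2).astype(float)
    n=cv2.undistortPoints(pts,K,np.array([k1,0,0,0,0.])).reshape(384,512,2)
    P=np.dstack([n*d[...,None],d])
    if "R" in c: W=(P-np.array(c["t"]).ravel())@np.array(c["R"])
    else:
        M=np.array(c["mount"]); T=P@M[:3,:3].T+M[:3,3]
        W=T@Ro.from_quat(st["orientation"]).as_matrix().T+np.array(st["tool_pos"])
    W[d==0]=np.nan
    return img,d,W
E
python3 - <<'E'
from h import *
s=arm.observe();print({k:np.round(v,3) for k,v in s.items()},arm.pinch_z)
for n in("scene","top"):
    i,d,W=cloud(n,s);np.savez(n,i=i,d=d,W=W);cv2.imwrite(f"pics/{n}0.png",i)
    c=arm.get_calibration(n);print(n,np.round(-np.array(c["R"]).T@np.array(c["t"]).ravel(),3),c["k1"],(d==0).mean())
E
```

```text
{'time_s': np.float64(0.0), 'joints': array([ 0.971,  0.246,  1.559,  0.   ,  1.339, -0.174]), 'joint_velocities': array([-0.   , -0.   ,  0.   , -0.001,  0.001,  0.   ]), 'effort': array([-1.0000e-03, -4.2950e+01, -3.2613e+01, -0.0000e+00,  5.0000e-03,
       -0.0000e+00]), 'tool_pos': array([0.268, 0.591, 0.23 ]), 'orientation': array([ 0.211,  0.977, -0.001, -0.   ]), 'force': array([ 0.379, -0.306,  0.055]), 'torque': array([ 0.047,  0.011, -0.026]), 'finger_force': np.float64(0.0), 'gripper_width': np.float64(0.085)} 0.0187
scene [-0.07  -0.697  1.056] -0.14695322109156594 0.043680826822916664
top [0.31  0.021 1.396] 0.03952074660851238 0.003946940104166667
```

View pics/scene0.png

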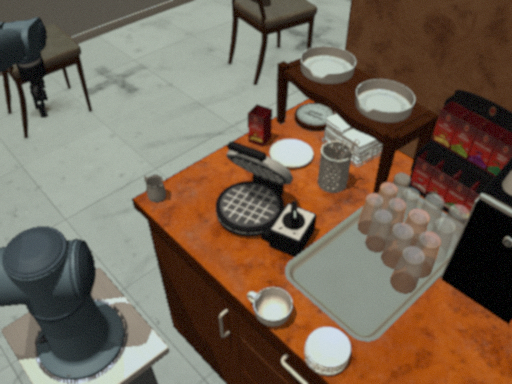

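View pics/top0.png

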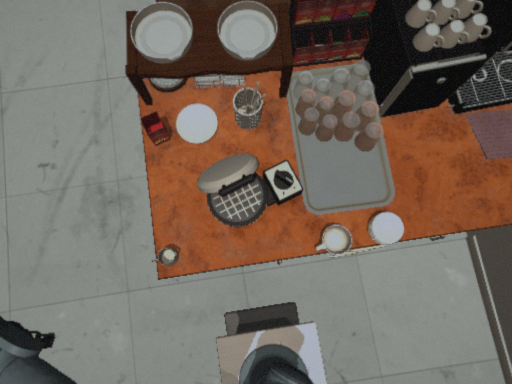

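The scene view shows the open iron at about (250,205), the knob box at (292,228) and the handle near (245,155). The top view has the lower shell at (238,200), the lid at (228,173) and the knob at (284,180).

```bash
python3 - <<'E'
from h import *
s=np.load("scene.npz");t=np.load("top.npz")
a=cv2.resize(s["i"][130:270,205:335],None,fx=3,fy=4*3/4,interpolation=cv2.INTER_CUBIC)
b=cv2.resize(t["i"][145:235,190:310],None,fx=3,fy=3,interpolation=cv2.INTER_CUBIC)
o=np.zeros((420,760,3),np.uint8);o[:a.shape[0],:390]=a[:, :390];o[:b.shape[0],395:395+b.shape[1]]=b
cv2.imwrite("pics/crop0.png",o)
W=t["W"]
for n,(u,v) in dict(shell=(238,203),knob=(284,180),boxc=(290,195),lid=(228,173),mug=(336,238),jug=(170,255),tab=(200,240)).items(): print(n,np.round(W[v,u],3))
# top-view points on the iron by height
m=(W[...,2]>0.05)&(abs(W[...,0]-W[195,240,0])<.2)&(abs(W[...,1]-W[195,240,1])<.25)
z=W[...,2]
k=m&(z>.085); 
for n in("top","scene"):
    X=np.load(n+".npz")["W"];c=W[203,238]
    q=X[(X[...,2]>.09)&(X[...,2]<.4)&(np.hypot(X[...,0]-c[0]-.06,X[...,1]-c[1])<.22)]
    print(n,len(q),q.min(0).round(3),q.max(0).round(3)); 
E
```

```text
shell [0.554 0.024 0.047]
knob [ 0.592 -0.128  0.115]
boxc [ 0.549 -0.143  0.073]
lid [0.616 0.04  0.21 ]
mug [ 0.397 -0.274  0.009]
jug [ 0.427  0.27  -0.   ]
tab [ 0.46   0.167 -0.001]
top 2010 [ 0.542 -0.154  0.09 ] [0.829 0.139 0.27 ]
scene 1618 [ 0.545 -0.157  0.09 ] [0.827 0.131 0.266]
```

View pics/crop0.png

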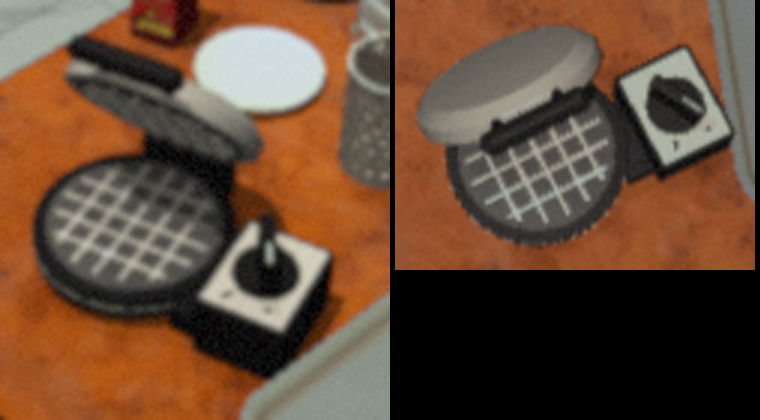

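```bash
python3 - <<'E'
from h import *
for n in("top","scene"):
    f=np.load(n+".npz");W=f["W"];g=f["i"].max(2);z=W[...,2]
    near=np.hypot(W[...,0]-.6,W[...,1]-.02)<.25
    h=near&(z>.15)&(g<60)
    # keep main component
    nl,lab,st,_=cv2.connectedComponentsWithStats(h.astype(np.uint8));j=1+st[1:,4].argmax();q=W[lab==j]
    c=np.median(q,0);e,V=np.linalg.eigh(np.cov(q.T));ext=(q-c)@V
    print(n,"bar",len(q),q.mean(0).round(4),V[:,2].round(3),np.ptp(ext,0).round(3),"z max",np.percentile(q[:,2],[5,50,95]).round(3))
    # lid steel: plane
    # box top white
    b=near&(z>.06)&(z<.09)&(g>140)&(W[...,1]<-.05)
    q=W[b][:,:2].astype(np.float32);r=cv2.minAreaRect(q*1000);print("box",r,np.median(z[b]).round(4))
    kk=near&(z>.095)&(z<.14)&(np.hypot(W[...,0]-.585,W[...,1]+.13)<.06)
    q=W[kk];c=q[:,:2].mean(0);e,V=np.linalg.eigh(np.cov(q[:,:2].T));print("grip",len(q),c.round(4),V[:,1].round(3),np.percentile(q[:,2],[10,50,90]).round(3),np.ptp((q[:,:2]-c)@V,0).round(3))
    sh=near&(z>.025)&(z<.055)&(W[...,1]>-.1)
    q=W[sh][:,:2].astype(np.float32);(cx,cy),r=cv2.minEnclosingCircle(q*1000);print("shell",cx,cy,r)
E
```

```text
top bar 326 [0.5666 0.0203 0.2591] [-0.322  0.947  0.003] [0.023 0.049 0.112] z max [0.25  0.261 0.265]
box ((599.8955078125, -129.1438446044922), (102.256591796875, 79.35791778564453), 18.53724479675293) 0.0766
grip 140 [ 0.5976 -0.1269] [0.699 0.715] [0.102 0.123 0.128] [0.033 0.064]
shell 659.9000854492188 -3.3979532718658447 184.62890625
scene bar 276 [0.5649 0.0123 0.2566] [-0.309  0.951 -0.011] [0.038 0.046 0.104] z max [0.247 0.258 0.264]
box ((604.0044555664062, -129.5773162841797), (112.15992736816406, 81.40606689453125), 19.000530242919922) 0.077
grip 150 [ 0.595  -0.1351] [0.698 0.716] [0.103 0.123 0.127] [0.015 0.065]
shell 659.5987548828125 -11.093606948852539 182.7940673828125
```

Request:
{"method": "jog_arm", "body": {
  "plan": [
    {"x": 0.4, "y": -0.8, "z": 0.9, "az": -0.15},
    {"x": 0.4, "y": -0.8, "z": 0.9, "az": -0.15},
    {"x": 0.4, "y": -0.8, "z": 0.9, "az": -0.15}
  ]
}}

```text
invalid input
```

Request:
{"method": "jog_arm", "body": {
  "plan": [
    {"x": 0.4, "y": -0.9, "z": 0.9, "az": -0.15},
    {"x": 0.4, "y": -0.9, "z": 0.9, "az": -0.15},
    {"x": 0.4, "y": -0.9, "z": 0.9, "az": -0.15}
  ]
}}

```text
invalid input
```

Request:
{"method": "jog_arm", "body": {
  "plan": [
    {"x": 0.4, "y": -1, "az": -0.2},
    {"x": 0.4, "y": -1, "az": -0.2}
  ]
}}

```text
invalid input
```

Request:
{"method": "jog_arm", "body": {
  "plan": [
    {"x": 0.4, "y": -1, "az": -0.15},
    {"x": 0.4, "y": -1, "az": -0.15}
  ]
}}

```text
invalid input
```

Request:
{"method": "jog_arm", "body": {
  "plan": [
    {"x": 0.4, "y": -1, "az": -0.13},
    {"x": 0.4, "y": -1, "az": -0.13}
  ]
}}

```text
invalid input
```

Request:
{"method": "jog_arm", "body": {
  "plan": [
    {"x": 0.5, "y": -1},
    {"x": 0.5, "y": -1}
  ]
}}

```text
invalid input
```

Request:
{"method": "jog_arm", "body": {
  "plan": [
    {"x": 0.5, "y": -1},
    {"x": 0.5, "y": -1},
    {"x": 0.5, "y": -1}
  ]
}}

```text
invalid input
```

Probably every key is required; trying one full row set.

Request:
{"method": "jog_arm", "body": {
  "plan": [
    {"x": 0.4, "y": -0.8, "z": 0.9, "ax": 0, "ay": 0, "az": -0.15, "fingers": 1},
    {"x": 0.4, "y": -0.8, "z": 0.9, "ax": 0, "ay": 0, "az": -0.15, "fingers": 1},
    {"x": 0.4, "y": -0.8, "z": 0.9, "ax": 0, "ay": 0, "az": -0.15, "fingers": 1}
  ]
}}

```text
time_s: 0.48
tool_pos: [0.3019, 0.5278, 0.3061]
orientation: [0.288, 0.958, 0.002, 0.001]
force: [-0.3, 1.0, 0.2]
gripper_width: 0.0855
finger_force: 0.0
```

Request:
{"method": "jog_arm", "body": {
  "plan": [
    {"x": 0.4, "y": -0.9, "z": 0.9, "ax": 0, "ay": 0, "az": -0.15, "fingers": 1},
    {"x": 0.4, "y": -0.9, "z": 0.9, "ax": 0, "ay": 0, "az": -0.15, "fingers": 1}
  ]
}}

```text
time_s: 0.72
tool_pos: [0.3322, 0.4554, 0.3747]
orientation: [0.362, 0.932, -0.001, -0.001]
force: [-0.3, 0.6, -0.1]
gripper_width: 0.0855
finger_force: 0.0
```

Request:
{"method": "jog_arm", "body": {
  "plan": [
    {"x": 0.4, "y": -1, "z": 0, "ax": 0, "ay": 0, "az": -0.18, "fingers": 1},
    {"x": 0.4, "y": -1, "z": 0, "ax": 0, "ay": 0, "az": -0.18, "fingers": 1}
  ]
}}

```text
time_s: 0.98
tool_pos: [0.3648, 0.3745, 0.3739]
orientation: [0.449, 0.894, -0.001, -0.0]
force: [-0.0, 0.1, -0.3]
gripper_width: 0.0852
finger_force: 0.0
```

Request:
{"method": "jog_arm", "body": {
  "plan": [
    {"x": 0.4, "y": -1, "z": 0, "ax": 0, "ay": 0, "az": -0.15, "fingers": 1},
    {"x": 0.4, "y": -1, "z": 0, "ax": 0, "ay": 0, "az": -0.15, "fingers": 1}
  ]
}}

```text
time_s: 1.23
tool_pos: [0.3967, 0.2944, 0.3734]
orientation: [0.518, 0.856, -0.001, -0.001]
force: [0.3, -0.2, 0.4]
gripper_width: 0.0856
finger_force: 0.0
```

Request:
{"method": "jog_arm", "body": {
  "plan": [
    {"x": 0.4, "y": -1, "z": 0, "ax": 0, "ay": 0, "az": -0.15, "fingers": 1},
    {"x": 0.4, "y": -1, "z": 0, "ax": 0, "ay": 0, "az": -0.15, "fingers": 1}
  ]
}}

```text
time_s: 1.48
tool_pos: [0.4288, 0.2144, 0.3733]
orientation: [0.583, 0.812, -0.001, -0.001]
force: [-0.2, 0.2, 0.4]
gripper_width: 0.0857
finger_force: 0.0
```

Request:
{"method": "jog_arm", "body": {
  "plan": [
    {"x": 0.5, "y": -1, "z": 0, "ax": 0, "ay": 0, "az": 0, "fingers": 1},
    {"x": 0.5, "y": -1, "z": 0, "ax": 0, "ay": 0, "az": 0, "fingers": 1}
  ]
}}

```text
time_s: 1.72
tool_pos: [0.469, 0.1344, 0.3732]
orientation: [0.583, 0.813, -0.001, -0.001]
force: [-0.2, 0.7, 0.5]
gripper_width: 0.0851
finger_force: 0.0
```

Request:
{"method": "jog_arm", "body": {
  "plan": [
    {"x": 0.5, "y": -1, "z": 0, "ax": 0, "ay": 0, "az": 0, "fingers": 0.45},
    {"x": 0.5, "y": -1, "z": 0, "ax": 0, "ay": 0, "az": 0, "fingers": 0.45},
    {"x": 0.5, "y": -1, "z": 0, "ax": 0, "ay": 0, "az": 0, "fingers": 0.45}
  ]
}}

```text
time_s: 2.1
tool_pos: [0.5087, 0.0552, 0.3731]
orientation: [0.583, 0.812, -0.001, -0.002]
force: [0.2, -0.3, 0.0]
gripper_width: 0.0383
finger_force: 0.0
```

```bash
python3 - <<'E'
from h import *
s=arm.observe();i,d,W=cloud("wrist",s);np.savez("w1",i=i,d=d,W=W)
cv2.imwrite("pics/w1.png",i)
th=np.radians(18.7);ex=np.array([np.cos(th),np.sin(th)]);ey=np.array([-ex[1],ex[0]])
for n in("w1","top","scene"):
    f=np.load(n+".npz");W=f["W"];g=f["i"].max(2);z=W[...,2]
    X=W[...,:2]@ex;Y=W[...,:2]@ey
    # bar: dark, high, excluding fingers
    m=(z>.235)&(z<.28)&(g<75)&(abs(W[...,0]-.56)<.06)&(abs(W[...,1]-.02)<.12)
    print(n,m.sum())
    if m.sum()<20: continue
    print(" Y rng",np.percentile(Y[m],[1,50,99]).round(4))
    for yy in (-.19,-.18,-.17,-.16,-.15):
        k=m&(abs(Y-yy)<.006)
        if k.sum()>3: print(" ",yy,k.sum(),"X",np.percentile(X[k],[2,50,98]).round(4),"ztop",z[k].max().round(4),"X at top",X[k][z[k]>z[k].max()-.003].mean().round(4))
    c=m.nonzero(); print(" xy of top",W[m&(z>np.percentile(z[m],50))].mean(0).round(4), "px",c[1].min(),c[1].max(),c[0].min(),c[0].max())
E
```

```text
w1 1297
 Y rng [-0.2082 -0.1317 -0.106 ]
  -0.19 15 X [0.5339 0.5346 0.5357] ztop 0.2585 X at top 0.5348
  -0.18 16 X [0.5336 0.5344 0.5349] ztop 0.2568 X at top 0.5345
  -0.17 23 X [0.5339 0.5347 0.5548] ztop 0.2585 X at top 0.5385
  -0.16 72 X [0.5338 0.5508 0.5557] ztop 0.2633 X at top 0.5514
  -0.15 227 X [0.5342 0.5441 0.5552] ztop 0.2647 X at top 0.546
 xy of top [0.5597 0.0488 0.2623] px 287 317 178 278
top 331
 Y rng [-0.216  -0.162  -0.1085]
  -0.19 36 X [0.5323 0.5414 0.5563] ztop 0.267 X at top 0.5445
  -0.18 38 X [0.5322 0.5417 0.5538] ztop 0.2662 X at top 0.5454
  -0.17 37 X [0.5328 0.5418 0.5542] ztop 0.2657 X at top 0.5449
  -0.16 37 X [0.5329 0.5418 0.5527] ztop 0.2659 X at top 0.545
  -0.15 37 X [0.5327 0.5406 0.5546] ztop 0.2686 X at top 0.5404
 xy of top [0.567  0.0208 0.2629] px 218 255 174 196
scene 301
 Y rng [-0.2183 -0.1704 -0.1159]
  -0.19 33 X [0.5342 0.5383 0.5464] ztop 0.2646 X at top 0.5434
  -0.18 37 X [0.5337 0.5397 0.5482] ztop 0.2647 X at top 0.5434
  -0.17 34 X [0.5346 0.5378 0.5472] ztop 0.2645 X at top 0.544
  -0.16 33 X [0.5339 0.538  0.5471] ztop 0.2648 X at top 0.5438
  -0.15 35 X [0.5333 0.5382 0.5477] ztop 0.265 X at top 0.5437
 xy of top [0.5676 0.0122 0.2615] px 228 265 142 160
```

View pics/w1.png

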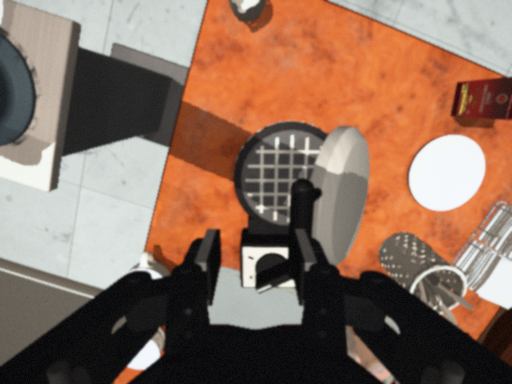

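The wrist view shows the handle's end at about (303,195), running down to a point behind the finger. All three views agree on the bar's centre: (0.569, 0.019, 0.253).

Request:
{"method": "jog_arm", "body": {
  "plan": [
    {"x": 0.72, "y": -0.46, "z": 0, "ax": 0, "ay": 0, "az": 0, "fingers": 0.5},
    {"x": 0.72, "y": -0.46, "z": -0.4, "ax": 0, "ay": 0, "az": 0, "fingers": 0.5},
    {"x": 0.72, "y": -0.46, "z": -0.8, "ax": 0, "ay": 0, "az": 0, "fingers": 0.5},
    {"x": 0.72, "y": -0.46, "z": -0.9, "ax": 0, "ay": 0, "az": 0, "fingers": 0.5},
    {"x": 0.72, "y": -0.46, "z": -0.9, "ax": 0, "ay": 0, "az": 0, "fingers": 0.5}
  ]
}}

```text
time_s: 2.78
tool_pos: [0.5658, 0.0203, 0.3033]
orientation: [0.582, 0.814, -0.0, -0.0]
force: [-0.0, -0.2, 1.0]
gripper_width: 0.0426
finger_force: 0.0
```

Request:
{"method": "jog_arm", "body": {
  "plan": [
    {"x": 0, "y": 0, "z": -0.2, "ax": 0, "ay": 0, "az": 0, "fingers": 0.5},
    {"x": 0, "y": 0, "z": -0.4, "ax": 0, "ay": 0, "az": 0, "fingers": 0.5},
    {"x": 0, "y": 0, "z": -0.6, "ax": 0, "ay": 0, "az": 0, "fingers": 0.5},
    {"x": 0, "y": 0, "z": -0.77, "ax": 0, "ay": 0, "az": 0, "fingers": 0.5},
    {"x": 0, "y": 0, "z": -0.77, "ax": 0, "ay": 0, "az": 0, "fingers": 0.5}
  ]
}}

```text
time_s: 3.4
tool_pos: [0.5653, 0.0192, 0.2399]
orientation: [0.582, 0.813, -0.001, -0.001]
force: [-0.2, 0.9, -1.3]
gripper_width: 0.0426
finger_force: 0.0
```

Request:
{"method": "jog_arm", "body": {
  "plan": [
    {"x": 0.02, "y": 0, "z": 0, "ax": 0, "ay": 0, "az": 0, "fingers": 0},
    {"x": 0.02, "y": 0, "z": 0, "ax": 0, "ay": 0, "az": 0, "fingers": 0},
    {"x": 0.02, "y": 0, "z": 0, "ax": 0, "ay": 0, "az": 0, "fingers": 0},
    {"x": 0.02, "y": 0, "z": 0, "ax": 0, "ay": 0, "az": 0, "fingers": 0}
  ]
}}

```text
time_s: 3.9
tool_pos: [0.5683, 0.0191, 0.2425]
orientation: [0.582, 0.813, 0.0, 0.001]
force: [1.0, -0.3, 2.5]
gripper_width: 0.0219
finger_force: 59.2
```

```bash
python3 - <<'E'
import numpy as np
r=.2453;p0=np.radians(59.8);pe=np.radians(2.0)
ps=np.linspace(p0,pe,25)
X=-r*np.cos(ps)+r*np.cos(p0);Z=r*np.sin(ps)-r*np.sin(p0)
a=[0,9,17,24]
for i,j in zip(a,a[1:]):
    for k in range(i+1,j+1): 
        dx=X[k]-X[i];print(np.round(np.array([dx*.9472,dx*.3206,Z[k]-Z[i]])/.08,2))
    print()
E
```

```text
[-0.1  -0.04 -0.07]
[-0.21 -0.07 -0.14]
[-0.3  -0.1  -0.22]
[-0.4  -0.14 -0.3 ]
[-0.49 -0.17 -0.38]
[-0.58 -0.2  -0.47]
[-0.67 -0.23 -0.56]
[-0.75 -0.25 -0.66]
[-0.82 -0.28 -0.76]

[-0.07 -0.02 -0.1 ]
[-0.14 -0.05 -0.21]
[-0.21 -0.07 -0.32]
[-0.27 -0.09 -0.43]
[-0.32 -0.11 -0.54]
[-0.38 -0.13 -0.66]
[-0.42 -0.14 -0.78]
[-0.46 -0.16 -0.9 ]

[-0.04 -0.01 -0.12]
[-0.07 -0.02 -0.25]
[-0.1  -0.03 -0.37]
[-0.12 -0.04 -0.5 ]
[-0.14 -0.05 -0.63]
[-0.15 -0.05 -0.76]
[-0.15 -0.05 -0.88]
```

Request:
{"method": "jog_arm", "body": {
  "plan": [
    {"x": -0.1, "y": -0.04, "z": -0.07, "ax": 0, "ay": 0, "az": 0, "fingers": 0},
    {"x": -0.21, "y": -0.07, "z": -0.14, "ax": 0, "ay": 0, "az": 0, "fingers": 0},
    {"x": -0.3, "y": -0.1, "z": -0.22, "ax": 0, "ay": 0, "az": 0, "fingers": 0},
    {"x": -0.4, "y": -0.14, "z": -0.3, "ax": 0, "ay": 0, "az": 0, "fingers": 0}
  ]
}}

```text
time_s: 4.4
tool_pos: [0.5359, 0.0082, 0.2184]
orientation: [0.582, 0.813, 0.001, 0.001]
force: [-3.2, 2.9, 8.9]
gripper_width: 0.0217
finger_force: 59.4
```

Moving well; continuing.

Request:
{"method": "jog_arm", "body": {
  "plan": [
    {"x": -0.09, "y": -0.03, "z": -0.08, "ax": 0, "ay": 0, "az": 0, "fingers": 0},
    {"x": -0.18, "y": -0.06, "z": -0.17, "ax": 0, "ay": 0, "az": 0, "fingers": 0},
    {"x": -0.27, "y": -0.09, "z": -0.26, "ax": 0, "ay": 0, "az": 0, "fingers": 0},
    {"x": -0.35, "y": -0.11, "z": -0.36, "ax": 0, "ay": 0, "az": 0, "fingers": 0},
    {"x": -0.42, "y": -0.14, "z": -0.46, "ax": 0, "ay": 0, "az": 0, "fingers": 0}
  ]
}}

```text
time_s: 5.03
tool_pos: [0.5015, -0.0032, 0.1803]
orientation: [0.582, 0.813, 0.0, -0.0]
force: [2.4, 4.5, 3.1]
gripper_width: 0.0216
finger_force: 59.5
```

Request:
{"method": "jog_arm", "body": {
  "plan": [
    {"x": -0.07, "y": -0.02, "z": -0.1, "ax": 0, "ay": 0, "az": 0, "fingers": 0},
    {"x": -0.14, "y": -0.05, "z": -0.21, "ax": 0, "ay": 0, "az": 0, "fingers": 0},
    {"x": -0.21, "y": -0.07, "z": -0.32, "ax": 0, "ay": 0, "az": 0, "fingers": 0},
    {"x": -0.27, "y": -0.09, "z": -0.43, "ax": 0, "ay": 0, "az": 0, "fingers": 0}
  ]
}}

```text
time_s: 5.52
tool_pos: [0.4807, -0.0102, 0.1459]
orientation: [0.582, 0.813, 0.001, 0.001]
force: [8.0, 5.0, 0.4]
gripper_width: 0.0218
finger_force: 58.9
```

Request:
{"method": "jog_arm", "body": {
  "plan": [
    {"x": -0.05, "y": -0.02, "z": -0.11, "ax": 0, "ay": 0, "az": 0, "fingers": 0},
    {"x": -0.11, "y": -0.04, "z": -0.23, "ax": 0, "ay": 0, "az": 0, "fingers": 0},
    {"x": -0.15, "y": -0.05, "z": -0.35, "ax": 0, "ay": 0, "az": 0, "fingers": 0},
    {"x": -0.19, "y": -0.07, "z": -0.47, "ax": 0, "ay": 0, "az": 0, "fingers": 0}
  ]
}}

```text
time_s: 6.02
tool_pos: [0.4658, -0.0153, 0.1085]
orientation: [0.582, 0.813, 0.002, 0.0]
force: [7.0, 8.6, 2.1]
gripper_width: 0.0216
finger_force: 58.8
```

Request:
{"method": "jog_arm", "body": {
  "plan": [
    {"x": -0.04, "y": -0.01, "z": -0.12, "ax": 0, "ay": 0, "az": 0, "fingers": 0},
    {"x": -0.07, "y": -0.02, "z": -0.25, "ax": 0, "ay": 0, "az": 0, "fingers": 0},
    {"x": -0.1, "y": -0.03, "z": -0.37, "ax": 0, "ay": 0, "az": 0, "fingers": 0},
    {"x": -0.12, "y": -0.04, "z": -0.5, "ax": 0, "ay": 0, "az": 0, "fingers": 0}
  ]
}}

```text
time_s: 6.52
tool_pos: [0.4574, -0.0181, 0.0692]
orientation: [0.583, 0.813, 0.003, 0.001]
force: [10.2, 11.1, 3.0]
gripper_width: 0.0216
finger_force: 58.8
```

Request:
{"method": "jog_arm", "body": {
  "plan": [
    {"x": -0.01, "y": 0, "z": -0.1, "ax": 0, "ay": 0, "az": 0, "fingers": 0},
    {"x": -0.02, "y": -0.01, "z": -0.2, "ax": 0, "ay": 0, "az": 0, "fingers": 0},
    {"x": -0.02, "y": -0.01, "z": -0.3, "ax": 0, "ay": 0, "az": 0, "fingers": 0}
  ]
}}

```text
time_s: 6.9
tool_pos: [0.4568, -0.0206, 0.049]
orientation: [0.581, 0.814, 0.0, 0.001]
force: [-5.2, 1.9, 41.3]
gripper_width: 0.0212
finger_force: 75.0
```

Request:
{"method": "jog_arm", "body": {
  "plan": [
    {"x": 0, "y": 0, "z": -0.04, "ax": 0, "ay": 0, "az": 0, "fingers": 0},
    {"x": 0, "y": 0, "z": -0.04, "ax": 0, "ay": 0, "az": 0, "fingers": 0}
  ]
}}

```text
time_s: 7.15
tool_pos: [0.4568, -0.021, 0.0463]
orientation: [0.583, 0.813, 0.0, 0.001]
force: [-6.6, 5.4, 37.8]
gripper_width: 0.0211
finger_force: 81.3
```

```bash
python3 - <<'E'
from h import *
s=arm.observe();print(np.round(s["force"],1),np.round(s["tool_pos"],4))
i1,d,W=cloud("scene",s);i2,_,W2=cloud("top",s)
a=cv2.resize(i1[130:270,185:325],None,fx=3,fy=3,interpolation=cv2.INTER_CUBIC)
b=cv2.resize(i2[145:245,190:310],None,fx=3,fy=3,interpolation=cv2.INTER_CUBIC)
o=np.zeros((420,785,3),np.uint8);o[:,:420]=a;o[:300,425:785]=b;cv2.imwrite("pics/c2.png",o)
ex=np.array([.9472,.3206]);ey=np.array([-.3206,.9472])
for n,Q in(("scene",W),("top",W2)):
    X=Q[...,:2]@ex-.557;Y=Q[...,:2]@ey+.163
    for x in(-.06,-.03,0,.03,.06):
        m=(abs(X-x)<.012)&(abs(Y)<.06)&(Q[...,2]>.055)&(Q[...,2]<.13); print(n,x,m.sum(),np.nanmedian(Q[m][:,2]) if m.any() else 0)
E
```

```text
[-6.6  5.4 37.8] [ 0.4568 -0.021   0.0463]
scene -0.06 149 0.07192558848767507
scene -0.03 157 0.07435144753437725
scene 0 187 0.07467990375497872
scene 0.03 197 0.07466058406442794
scene 0.06 169 0.07331759142419458
top -0.06 88 0.07156676504188982
top -0.03 242 0.07404532526888824
top 0 277 0.07399546883753376
top 0.03 268 0.07384897870734206
top 0.06 260 0.07231430410847402
```

View pics/c2.png

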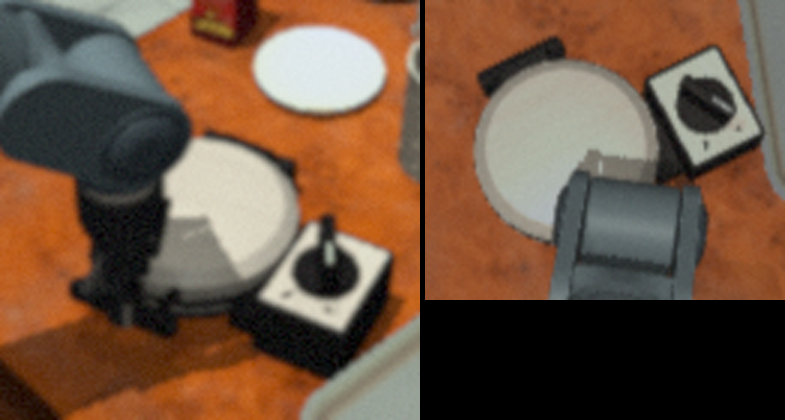

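The lid's top reads 74–75 mm flat front to back, so it is shut. Releasing narrowly and retreating straight up.

Request:
{"method": "jog_arm", "body": {
  "plan": [
    {"x": 0, "y": 0, "z": 0.02, "ax": 0, "ay": 0, "az": 0, "fingers": 0.37},
    {"x": 0, "y": 0, "z": 0.02, "ax": 0, "ay": 0, "az": 0, "fingers": 0.37},
    {"x": 0, "y": 0, "z": 0.02, "ax": 0, "ay": 0, "az": 0, "fingers": 0.37},
    {"x": 0, "y": 0, "z": 0.02, "ax": 0, "ay": 0, "az": 0, "fingers": 0.37}
  ]
}}

```text
time_s: 7.75
tool_pos: [0.4529, -0.0199, 0.0424]
orientation: [0.582, 0.813, -0.001, -0.001]
force: [0.5, -1.1, -0.0]
gripper_width: 0.0317
finger_force: 0.0
```

Request:
{"method": "jog_arm", "body": {
  "plan": [
    {"x": 0, "y": 0, "z": 0.15, "ax": 0, "ay": 0, "az": 0, "fingers": 0.37},
    {"x": 0, "y": 0, "z": 0.4, "ax": 0, "ay": 0, "az": 0, "fingers": 0.37},
    {"x": 0, "y": 0, "z": 0.7, "ax": 0, "ay": 0, "az": 0, "fingers": 0.37},
    {"x": 0, "y": 0, "z": 1, "ax": 0, "ay": 0, "az": 0, "fingers": 0.37}
  ]
}}

```text
time_s: 8.25
tool_pos: [0.4539, -0.02, 0.1247]
orientation: [0.582, 0.813, -0.0, 0.0]
force: [0.6, -0.4, 0.1]
gripper_width: 0.0316
finger_force: 0.0
```

Request:
{"method": "jog_arm", "body": {
  "plan": [
    {"x": 0.2, "y": -0.2, "z": 0.6, "ax": 0, "ay": 0, "az": -0.15, "fingers": 0.5},
    {"x": 0.5, "y": -0.5, "z": 0.9, "ax": 0, "ay": 0, "az": -0.32, "fingers": 0.5},
    {"x": 0.8, "y": -0.7, "z": 0.9, "ax": 0, "ay": 0, "az": -0.49, "fingers": 0.5},
    {"x": 0.8, "y": -0.7, "z": 0.9, "ax": 0, "ay": 0, "az": -0.52, "fingers": 0.5}
  ]
}}

```text
time_s: 8.75
tool_pos: [0.5189, -0.077, 0.1964]
orientation: [0.78, 0.626, 0.0, 0.0]
force: [-0.8, -0.2, -0.3]
gripper_width: 0.0429
finger_force: 0.0
```

Request:
{"method": "jog_arm", "body": {
  "plan": [
    {"x": 0.2, "y": 0, "z": 0.3, "ax": 0, "ay": 0, "az": -0.17, "fingers": 0.5},
    {"x": 0.3, "y": 0, "z": 0.5, "ax": 0, "ay": 0, "az": -0.34, "fingers": 0.5},
    {"x": 0.3, "y": 0, "z": 0.5, "ax": 0, "ay": 0, "az": -0.51, "fingers": 0.5},
    {"x": 0.3, "y": 0, "z": 0.5, "ax": 0, "ay": 0, "az": -0.53, "fingers": 0.5},
    {"x": 0.3, "y": 0, "z": 0.5, "ax": 0, "ay": 0, "az": -0.53, "fingers": 0.5}
  ]
}}

```text
time_s: 9.38
tool_pos: [0.5413, -0.0755, 0.2348]
orientation: [0.921, 0.391, -0.001, -0.0]
force: [0.2, -0.1, 0.2]
gripper_width: 0.0428
finger_force: 0.0
```

```bash
python3 - <<'E'
from h import *
s=arm.observe();print(np.round(s["tool_pos"],4),np.round(s["orientation"],3))
i,d,W=cloud("wrist",s);cv2.imwrite("pics/w3.png",i);np.savez("w3",i=i,d=d,W=W)
t0,_,T=cloud("top",s);i1,_,S=cloud("scene",s)
top0=np.load("top.npz")["W"];sc0=np.load("scene.npz")["W"]
ex=np.array([.9472,.3206]);ey=np.array([-.3206,.9472])
for n,Q in(("scene",S),("top",T),("wrist",W)):
    X=Q[...,:2]@ex-.557;Y=Q[...,:2]@ey+.163
    print(n,[round(float(np.nanmedian(Q[(abs(X-x)<.012)&(abs(Y)<.06)&(Q[...,2]>.055)&(Q[...,2]<.13)][:,2])),4) for x in(-.06,-.03,0,.03,.06)])
for n,Q in(("scene0",sc0),("top0",top0),("wrist",W)):
    kk=(Q[...,2]>.117)&(Q[...,2]<.138)&(np.hypot(Q[...,0]-.597,Q[...,1]+.131)<.05)
    q=Q[kk]
    if len(q)<10: print(n,len(q));continue
    r=cv2.minAreaRect((q[:,:2]*1000).astype(np.float32));print(n,len(q),r,np.median(q[:,2]).round(4))
E
```

```text
[ 0.5413 -0.0755  0.2348] [ 0.921  0.391 -0.001 -0.   ]
scene [0.0721, 0.0742, 0.0745, 0.0746, 0.0731]
top [0.0718, 0.0743, 0.0746, 0.0742, 0.0725]
wrist [0.0722, 0.0742, 0.0745, 0.0742, 0.0728]
scene0 114 ((599.639404296875, -130.63633728027344), (65.16789245605469, 13.773207664489746), 43.75143051147461) 0.1242
top0 103 ((599.3809814453125, -128.18272399902344), (62.80507278442383, 15.275890350341797), 45.15587615966797) 0.1247
wrist 1136 ((601.4441528320312, -127.29537200927734), (63.51603317260742, 15.767836570739746), 46.10118103027344) 0.1248
```

View pics/w3.png

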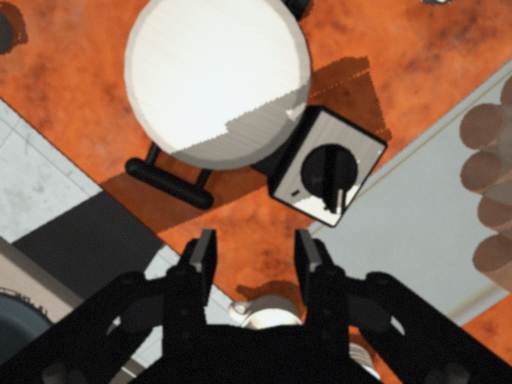

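The wrist view shows the lid shut, with the knob at about (330,172) and its pointer towards (340,200). All views agree on the knob at (0.600, -0.129), top at 0.125.

Request:
{"method": "jog_arm", "body": {
  "plan": [
    {"x": 0.4, "y": -0.35, "z": 0, "ax": 0, "ay": 0, "az": 0, "fingers": 0.5},
    {"x": 0.73, "y": -0.66, "z": -0.2, "ax": 0, "ay": 0, "az": 0, "fingers": 0.5},
    {"x": 0.73, "y": -0.66, "z": -0.6, "ax": 0, "ay": 0, "az": 0, "fingers": 0.5},
    {"x": 0.73, "y": -0.66, "z": -0.9, "ax": 0, "ay": 0, "az": 0, "fingers": 0.5},
    {"x": 0.73, "y": -0.66, "z": -0.9, "ax": 0, "ay": 0, "az": 0, "fingers": 0.5}
  ]
}}

```text
time_s: 10.15
tool_pos: [0.5989, -0.1283, 0.1607]
orientation: [0.921, 0.389, -0.002, -0.002]
force: [-0.3, 0.3, -0.3]
gripper_width: 0.0428
finger_force: 0.0
```

Request:
{"method": "jog_arm", "body": {
  "plan": [
    {"x": 0, "y": 0, "z": -0.2, "ax": 0, "ay": 0, "az": 0, "fingers": 0.5},
    {"x": 0, "y": 0, "z": -0.4, "ax": 0, "ay": 0, "az": 0, "fingers": 0.5},
    {"x": 0, "y": 0, "z": -0.6, "ax": 0, "ay": 0, "az": 0, "fingers": 0.5},
    {"x": 0, "y": 0, "z": -0.84, "ax": 0, "ay": 0, "az": 0, "fingers": 0.5},
    {"x": 0, "y": 0, "z": -0.84, "ax": 0, "ay": 0, "az": 0, "fingers": 0.5}
  ]
}}

```text
time_s: 10.78
tool_pos: [0.599, -0.1282, 0.0935]
orientation: [0.921, 0.389, -0.002, -0.002]
force: [0.3, 0.7, 0.1]
gripper_width: 0.0428
finger_force: 0.0
```

Request:
{"method": "jog_arm", "body": {
  "plan": [
    {"x": 0, "y": 0, "z": 0, "ax": 0, "ay": 0, "az": 0, "fingers": 0},
    {"x": 0, "y": 0, "z": 0, "ax": 0, "ay": 0, "az": 0, "fingers": 0},
    {"x": 0, "y": 0, "z": 0, "ax": 0, "ay": 0, "az": 0, "fingers": 0},
    {"x": 0, "y": 0, "z": 0, "ax": 0, "ay": 0, "az": 0, "fingers": 0}
  ]
}}

```text
time_s: 11.28
tool_pos: [0.6008, -0.1287, 0.097]
orientation: [0.921, 0.389, 0.0, 0.0]
force: [-3.1, 2.2, 6.7]
gripper_width: 0.0141
finger_force: 60.2
```

Gripped well (14 mm). Turning clockwise.

Request:
{"method": "jog_arm", "body": {
  "plan": [
    {"x": 0, "y": 0, "z": 0, "ax": 0, "ay": 0, "az": -0.12, "fingers": 0},
    {"x": 0, "y": 0, "z": 0, "ax": 0, "ay": 0, "az": -0.24, "fingers": 0},
    {"x": 0, "y": 0, "z": 0, "ax": 0, "ay": 0, "az": -0.36, "fingers": 0},
    {"x": 0, "y": 0, "z": 0, "ax": 0, "ay": 0, "az": -0.48, "fingers": 0},
    {"x": 0, "y": 0, "z": 0, "ax": 0, "ay": 0, "az": -0.6, "fingers": 0},
    {"x": 0, "y": 0, "z": 0, "ax": 0, "ay": 0, "az": -0.72, "fingers": 0},
    {"x": 0, "y": 0, "z": 0, "ax": 0, "ay": 0, "az": -0.82, "fingers": 0},
    {"x": 0, "y": 0, "z": 0, "ax": 0, "ay": 0, "az": -0.9, "fingers": 0},
    {"x": 0, "y": 0, "z": 0, "ax": 0, "ay": 0, "az": -0.93, "fingers": 0}
  ]
}}

```text
time_s: 12.4
tool_pos: [0.6005, -0.1283, 0.097]
orientation: [0.996, -0.087, -0.0, -0.0]
force: [-3.4, 5.0, 5.8]
gripper_width: 0.0142
finger_force: 61.2
```

Request:
{"method": "jog_arm", "body": {
  "plan": [
    {"x": 0, "y": 0, "z": 0, "ax": 0, "ay": 0, "az": 0, "fingers": 0.5},
    {"x": 0, "y": 0, "z": 0, "ax": 0, "ay": 0, "az": 0, "fingers": 0.5},
    {"x": 0, "y": 0, "z": 0, "ax": 0, "ay": 0, "az": 0, "fingers": 0.5},
    {"x": 0, "y": 0, "z": 0, "ax": 0, "ay": 0, "az": 0, "fingers": 0.5}
  ]
}}

```text
time_s: 12.9
tool_pos: [0.6005, -0.129, 0.096]
orientation: [0.996, -0.087, 0.0, 0.0]
force: [-0.2, -0.8, -0.1]
gripper_width: 0.0426
finger_force: 0.0
```

Request:
{"method": "jog_arm", "body": {
  "plan": [
    {"x": 0, "y": 0, "z": 0.2, "ax": 0, "ay": 0, "az": 0, "fingers": 0.5},
    {"x": 0, "y": 0, "z": 0.5, "ax": 0, "ay": 0, "az": 0, "fingers": 0.5},
    {"x": 0, "y": 0, "z": 1, "ax": 0, "ay": 0, "az": 0, "fingers": 0.5},
    {"x": 0, "y": 0, "z": 1, "ax": 0, "ay": 0, "az": 0, "fingers": 0.5}
  ]
}}

```text
time_s: 13.4
tool_pos: [0.6032, -0.1299, 0.1818]
orientation: [0.996, -0.087, 0.005, 0.001]
force: [-0.1, -0.6, 0.9]
gripper_width: 0.0428
finger_force: 0.0
```

Request:
{"method": "jog_arm", "body": {
  "plan": [
    {"x": -0.5, "y": 0.5, "z": 0.5, "ax": 0, "ay": 0, "az": 0, "fingers": 0.5},
    {"x": -1, "y": 1, "z": 1, "ax": 0, "ay": 0, "az": 0, "fingers": 0.5},
    {"x": -1, "y": 1, "z": 1, "ax": 0, "ay": 0, "az": 0, "fingers": 0.5},
    {"x": -1, "y": 1, "z": 1, "ax": 0, "ay": 0, "az": 0, "fingers": 0.5}
  ]
}}

```text
time_s: 13.9
tool_pos: [0.5205, -0.0487, 0.2565]
orientation: [0.996, -0.087, 0.001, 0.0]
force: [0.7, -0.0, 0.5]
gripper_width: 0.0428
finger_force: 0.0
```

```bash
python3 - <<'E'
from h import *
s=arm.observe()
i1,_,S=cloud("scene",s);i2,_,T=cloud("top",s);i3,_,Wr=cloud("wrist",s)
o=np.zeros((600,800,3),np.uint8)
a=cv2.resize(i1[150:260,215:325],None,fx=3,fy=3);b=cv2.resize(i2[140:240,190:310],None,fx=3,fy=3)
o[:330,:330]=a;o[:300,400:760]=b;cv2.imwrite("pics/f.png",o[:340])
ex=np.array([.9472,.3206]);ey=np.array([-.3206,.9472])
for n,Q in(("scene",S),("top",T),("wrist",Wr)):
    X=Q[...,:2]@ex-.557;Y=Q[...,:2]@ey+.163
    print(n,[round(float(np.nanmedian(Q[(abs(X-x)<.012)&(abs(Y)<.06)&(Q[...,2]>.055)&(Q[...,2]<.13)][:,2])),4) for x in(-.06,-.03,0,.03,.06)])
    q=Q[(Q[...,2]>.117)&(Q[...,2]<.138)&(np.hypot(Q[...,0]-.6,Q[...,1]+.129)<.05)]
    if len(q)>10: print(len(q),cv2.minAreaRect((q[:,:2]*1000).astype(np.float32)))
E
```

```text
scene [0.0719, 0.0743, 0.0747, 0.0745, 0.0732]
136 ((601.4286499023438, -130.34336853027344), (16.564891815185547, 65.60986328125), 79.62125396728516)
top [0.0712, 0.0743, 0.0741, 0.074, 0.0728]
wrist [0.0737, 0.0758, 0.0761, 0.0761, 0.0745]
1292 ((602.20947265625, -127.4744644165039), (15.69084358215332, 63.84390640258789), 80.31391143798828)
```

View pics/f.png

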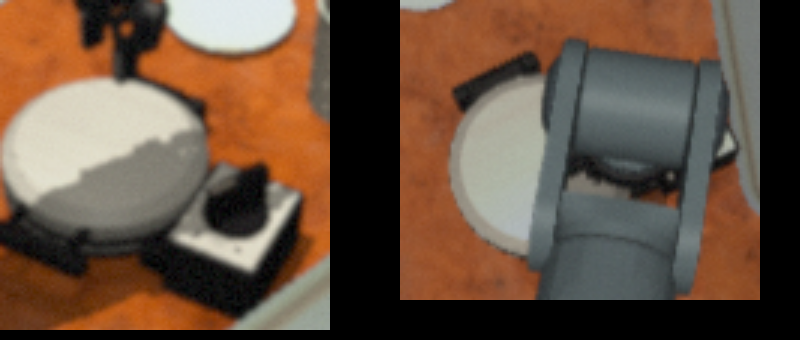

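The grip now points at -10°, 55° clockwise from its start, which is the on position. The lid still reads 74–75 mm, flat and shut.

```bash
python3 -c "
from cell import arm
print(arm.hand_in())"
```

```text
the job is handed in; nothing more can be done
None
```

The waffle iron's lid is shut, the knob is turned clockwise 55° to on and stayed there after release, the mug and milk jug were never approached, and the job was handed in at about 14 s.

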